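# Wind a bottle clamp tight with its ratchet lever

### The arm

A 6-joint arm with a two-finger parallel gripper is mounted at the origin on the work surface. World frame = base frame: x ahead of the robot, y to its left, z up, the work surface at z = 0. Lengths are in mm, angles in rad, forces in N, time in s.
With the tool pointing down it reaches from about 425 to 950 mm from the base axis. Payload 14.7 kg.
Tool frame: the origin (TCP) lies at the very end of the fingers, on their centre line; the grasp point (between the pads) lies 19 mm behind it; z points along the fingers, y is the direction in which the jaws open and shut (so a half turn about z gives the same grasp; the last joint's range is limited). The gripper opens to 85 mm and grips with 20 to 120 N. Pads are 22 mm wide; open, the fingers measure 114 mm over their backs; the gripper's body (76 mm by 85 mm) begins 54 mm behind the grasp point. The pads swing forward as they close: fully open they stand 13 mm farther back than shut.
Start: joints at [-1.29, 0.48, 1.596, -0, 1.065, -0.047], TCP at [209.291, -615.378, 231.297] pointing down, gripper open.
Joint ranges: [-2.75, 2.75], [-0.82, 2.05], [0.23, 2.67], [-1.56, 4.7], [0.09, 2.69], [-2.92, 2.92]. Speed limits (rad/s): [1.89, 1.89, 2.39, 3.01, 3.01, 3.01].

### API

Orientations are given as a rotation vector (axis times angle).
In Python, from plant import ctrl, read_camera, ticket, spotter gives the robot as it stands. The module is installed in compiled form; this text tells all that it offers.
- The arm moves only by the tool drive_tool, never from a script. Its argument "motion" is one flat list of numbers, 6 for each row, row after row: the shift along the tool's x, y, z in m, then the turn, a rotation vector about the tool's x, y, z in degrees. In form: [dx, dy, dz, ax, ay, az, dx, dy, dz, ax, ay, az, ...]. A call has 1 to 8 rows; each row is the pose to reach, as a shift and turn from the pose commanded when the call began, along the tool's axes at that moment; what a row does not reach only later rows make up. A row lasts 1/10 s, in which the tool goes at most 50 mm and 8.59 degrees, less where a joint would pass 70% of its speed; a pose out of reach is approached as far as the arm can. A call with a gripper value outside its range is refused whole. "gripper" is the finger opening in m, from 0 to 0.0854, set as the call begins (left out, the last holds). The fingers move at their own pace and stop on an object; "squeeze" is the grip in N (left out, the last holds). Time passes only in rows, so rows that repeat a pose let the fingers close. It gives the time, the measured TCP pose, the force and the opening at its end, in the units of the state.
- ctrl.observe(): the state, without advancing time (a new reading comes with each control period).
- read_camera(name): name is "side" or "top" or "wrist"; returns a dict with "img" (480x640x3 uint8, red, green, blue), "fx", "fy", "cx", "cy" (pixels), "dist_coeffs" ([k1, k2, p1, p2, k3] as OpenCV has them; the pictures are not rectified), "world_from_camera" (4x4, takes a point from camera to world coordinates). Camera axes: x right, y down, z forward; pixel columns grow to the right and rows downward; lengths in mm; the calibration is good to about 2 mm. A picture is of the moment at which its call begins. There is no depth.
- ticket.finish_job(): hands the job in, once; it reports no verdict.
Trained networks look in the newest picture that a camera, given by its name, has taken for a name from the list of things; names that differ only in an ending like _2 or _b are one class to them, and where a whole thing is asked for, a point or a joint stands for the part that bears it (a point fixed in the world has none). Each returns a list of dicts, best first, with "conf" (0 to 1); they miss things now and then, are a little off and sometimes report something else, mostly with a low value. They report only what shows in the picture. A call takes as long as a camera call. They do not tell look-alikes from the thing itself.
- spotter.boxes_of(camera, target): "point" ([column, row] in pixels, amid what is visible of it).
- spotter.tip_of(camera, target): "point" ([column, row] in pixels: a listed point, or the origin of a listed thing).
The state is a dict: "clock": time; "joints": joint angles; "qd": joint speeds; "effort": joint torques, N m; "eef_pos": TCP position; "tool_rot": TCP orientation; "contact_force": force on the tool from outside, world axes, zero at the start; "ft_torque": the same for the moment, N m; "gripper_width": finger opening in mm.
Only numpy, scipy, OpenCV 4.12 (cv2) and the standard library are available. Lean on these libraries where they do the work, as an engineer would, in place of code of your own. Each camera call takes 0.05 s, during which the arm holds its last target.

### The job

Clamp the amber bottle for labelling: wind the blue jaw forward with the orange ratchet lever until its rubber pad presses the bottle firmly and the jaw is fully home. Lever strokes are short, so whenever the lever meets its stop, lift it off its serrations, swing it back, let it drop and turn it again; leave it dropped into the serrations and let go. Drive the jaw only by the lever, and do not disturb the bottle or the things standing around.

Things in the scene. Friction and masses are not known exactly. Their poses are not given: they have to be found in the camera images.
- clamp: The bottle-labelling clamp, fixed to the bench: 130 x 335 mm aluminium base plate 12 mm thick with a grey 110 x 110 mm housing (top at 62 mm) at its -y end and a white V-block at its +y end. Origin on the bench under the lever's pivot; z up; the plate runs from y = -62 to +272 mm; the jaw slides along +y.
- pivot (a point): Point on the vertical pivot axis of the lever, 70 mm above the bench. A steel post on this axis stands up to 124 mm above the bench; the orange lever hub (radius 33 mm) turns round it.
- grip_mid (a point): Middle of the lever's black upright grip: a round knob of 26 mm diameter, 52 mm tall, that revolves freely on the lever's end, 110 mm from the pivot axis. This point lies on the grip's axis 116 mm above the bench with the lever down (28 mm above the lever's orange arm, whose top is at 88 mm, and 24 mm below the grip's top) and moves with the lever. Nothing stands within 45 mm of the grip.
- swing (a joint): Angle of the orange lever about the pivot, rad: 0 at its back stop, 1.4 at its forward stop (two steel pins). It grows clockwise seen from above. At 0 the lever points from the pivot along the clamp's direction 265 deg (counter-clockwise from the clamp's +x), at 1.4 along 185 deg. With the lever down, growing swing winds the jaw towards the bottle and falling swing winds it back off; with the lever lifted the jaw stays where it is. Winding takes 2 to 3 N at the grip.
- lift (a joint): How far the lever is lifted along its pivot, m: 0 fully down in the serrations (18 round the turn, 0.35 rad apart, about 0.08 rad of play), 0.0045 when resting on top of the serrations, free to swing above 0.006, upper limit 0.020. Spring and weight push it down with 5 to 7 N. Let go on top of the serrations it stays there, then drops in by itself as it is turned.
- jaw (a joint): Advance of the blue jaw (88 mm wide, 104 mm tall) towards the bottle, m: 0 fully back, 0.018 fully home (end of travel). It moves 8 mm per rad of lever turn while the lever is engaged and stays put by friction. The pad meets the bottle at about 0.015.
- pad: Black sprung rubber pad, 50 x 8 x 60 mm, on the face of the jaw (moves with it); its origin coincides with the clamp's origin when the jaw is fully back. It presses the bottle with 3 N per mm once it touches, about 9 N fully home.
- bottle: Loose amber glass bottle with cork cap, 72 mm diameter, 200 mm tall, 0.55 kg, standing on the clamp's base plate in front of the V-block, its axis 166 mm from the pivot along the clamp's +y. Origin: centre of its underside.
- sample: Bystander: small green glass bottle, 44 mm diameter, 120 mm tall, black cap, standing on the bench on the robot's side of the clamp. Origin: centre of its underside.
- label_roll: Bystander: white roll of labels, 90 mm diameter, 60 mm tall, standing on end on the bench beyond the lever. Origin: centre of its underside.
- gift_box: Bystander: ochre gift box, 90 x 90 x 190 mm, standing on the bench past the V-block end of the clamp. Origin: centre of its underside.
Not all that is in view belongs to the job. What is shaped like the bottle but purple or turquoise is not meant.

How it is judged:
By the outcome, as a careful person would: the job done as asked, in the order asked, and still so for the second after the job is handed in, with the robot touching nothing.
It also fails if it takes over 64 s, if anything falls off the work surface, if the arm or the gripper's body presses on something with over 40 N, if the wrist force passes 120 N, or if a joint passes its speed limit or range.

## Working session

There is one attempt and no reset: what is moved stays moved. The work goes in short steps, Python scripts to look and compute and a tool call to move; the robot and the scene stay as the last step left them, time stands still between calls to the robot, and variables do not carry over. Pictures are saved under pics/ and viewed, and the job is handed in when it is done.

Besides the shell and the picture viewer there is one more tool, called after ">>>" by a JSON object that holds its "fn" and its "kwargs". drive_tool: Moves the arm, as the interface text tells. Its arguments: {"type":"object","properties":{"motion":{"type":"array","items":{"type":"number"}},"gripper":{"type":"number"},"squeeze":{"type":"number"}},"required":["motion"]}

```bash
mkdir -p pics; ls
python3 - <<'E'
from plant import ctrl, read_camera, ticket, spotter
import cv2
print(ctrl.observe())
for n in ["side","top","wrist"]:
    c=read_camera(n); cv2.imwrite(f"pics/{n}0.png",c["img"][:,:,::-1])
    print(n,c["fx"],c["dist_coeffs"],c["world_from_camera"])
    for t in ["clamp","pivot","grip_mid","swing","jaw","pad","bottle","sample","label_roll","gift_box"]:
        print(t,[(round(d["conf"],2),[round(v) for v in d["point"]]) for d in spotter.tip_of(n,t)][:4])
E
```

```text
pics
{'clock': 0.0, 'joints': array([-1.28954663e+00,  4.80823620e-01,  1.59683913e+00, -3.71029694e-06,
        1.06512964e+00, -4.65962434e-02]), 'qd': array([-1.30476390e-04, -9.30955532e-04, -4.26661113e-05,  1.19913890e-04,
       -7.33369784e-04,  7.42189184e-04]), 'effort': array([-4.74265325e-03, -9.50672007e+01, -4.30194497e+01, -3.95034594e-04,
        1.22942045e-02, -8.12600035e-06]), 'eef_pos': array([ 209.21199372, -614.98522134,  230.69068467]), 'tool_rot': array([-3.09830302e+00, -5.12484390e-01,  2.25576284e-04]), 'contact_force': array([-0.34008837,  0.50805811, -0.2418708 ]), 'ft_torque': array([-0.06742962,  0.04503277,  0.042574  ]), 'gripper_width': 85.08042871188937}
side 466.5648843296835 [0.00835559 0.         0.         0.         0.        ] [[-9.69486198e-01  1.71505190e-01 -1.75164156e-01  7.76459346e+02]
 [ 2.44751389e-01  6.36644697e-01 -7.31286734e-01  8.66429605e+02]
 [-1.39021398e-02 -7.51844066e-01 -6.59194380e-01  7.13067112e+02]
 [ 0.00000000e+00  0.00000000e+00  0.00000000e+00  1.00000000e+00]]
clamp [(0.55, [341, 222])]
pivot [(0.86, [337, 202]), (0.27, [273, 218])]
grip_mid [(0.69, [376, 170])]Traceback (most recent call last):
  File "<stdin>", line 8, in <module>
ValueError: it knows: bottle, clamp, gift_box, grip_mid, label_roll, pad, pivot, sample
```

```bash
cat > h.py <<'E'
from plant import ctrl, read_camera, ticket, spotter
import cv2, numpy as np
from scipy.spatial.transform import Rotation as R
from scipy.optimize import least_squares
np.set_printoptions(precision=3,suppress=True)
def ray(c,p):
    K=np.array([[c["fx"],0,c["cx"]],[0,c["fy"],c["cy"]],[0,0,1]])
    q=cv2.undistortPoints(np.array([[p]],float),K,np.array(c["dist_coeffs"],float))[0,0]
    T=np.array(c["world_from_camera"]); d=T[:3,:3]@[q[0],q[1],1]
    return T[:3,3],d/np.linalg.norm(d)
def atz(c,p,z):
    o,d=ray(c,p); return o+d*(z-o[2])/d[2]
def tri(l):
    A=0;b=0
    for o,d in l:
        P=np.eye(3)-np.outer(d,d);A=A+P;b=b+P@o
    return np.linalg.solve(A,b)
def proj(c,X):
    T=np.array(c["world_from_camera"]);Rm=T[:3,:3].T
    K=np.array([[c["fx"],0,c["cx"]],[0,c["fy"],c["cy"]],[0,0,1]])
    return cv2.projectPoints(np.atleast_2d(np.array(X,float)),cv2.Rodrigues(Rm)[0],-Rm@T[:3,3],K,np.array(c["dist_coeffs"],float))[0][:,0]
E
python3 - <<'E'
from h import *
Z=dict(clamp=0,pivot=70,grip_mid=116,pad=0,bottle=12,sample=0,label_roll=0,gift_box=0)
for n in ["side","top","wrist"]:
    c=read_camera(n); cv2.imwrite(f"pics/{n}1.png",c["img"][:,:,::-1])
    for t in Z:
        print(n,t,[(round(d["conf"],2),[round(v) for v in d["point"]],atz(c,d["point"],Z[t])[:2].round()) for d in spotter.tip_of(n,t)][:4])
E
```

```text
side clamp [(0.93, [339, 224], array([544.,  62.]))]
side pivot [(0.61, [338, 200], array([546.,  61.])), (0.45, [348, 270], array([587., 275.]))]
side grip_mid [(0.65, [377, 165], array([439.,  14.]))]
side pad []
side bottle [(0.93, [349, 266], array([564., 213.])), (0.78, [452, 317], array([415., 390.])), (0.69, [266, 312], array([751., 289.]))]
side sample [(0.84, [410, 260], array([427., 217.]))]
side label_roll [(0.96, [272, 217], array([692.,  -6.]))]
side gift_box [(0.85, [324, 349], array([663., 388.]))]
top clamp [(0.68, [384, 275], array([542.,  54.])), (0.57, [413, 204], array([678.,  -9.]))]
top pivot [(0.65, [390, 271], array([545.,  54.]))]
top grip_mid [(0.96, [423, 332], array([445.,  15.]))]
top pad []
top bottle [(0.86, [266, 169], array([749., 272.])), (0.67, [213, 352], array([411., 370.])), (0.59, [323, 172], array([740., 162.]))]
top sample [(0.6, [294, 343], array([421., 224.]))]
top label_roll [(0.67, [413, 203], array([680.,  -9.])), (0.41, [390, 271], array([550.,  41.]))]
top gift_box [(0.65, [201, 218], array([659., 396.]))]
wrist clamp []
wrist pivot []
wrist grip_mid []
wrist pad []
wrist bottle []
wrist sample []
wrist label_roll []
wrist gift_box []
```

View pics/side0.png

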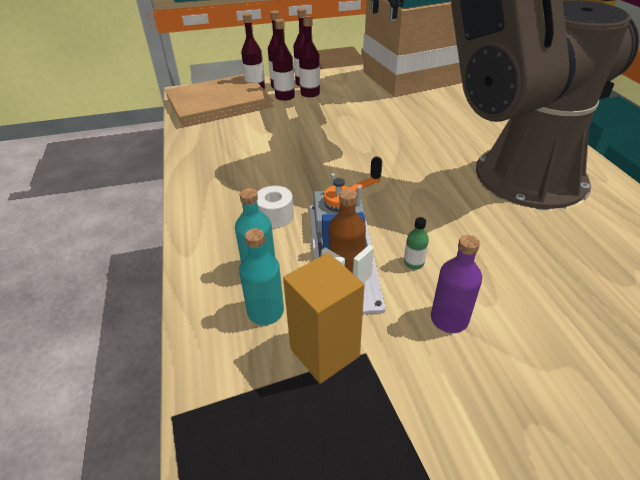

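```bash
ls pics
```

```text
side0.png
side1.png
top1.png
wrist1.png
```

View pics/top1.png

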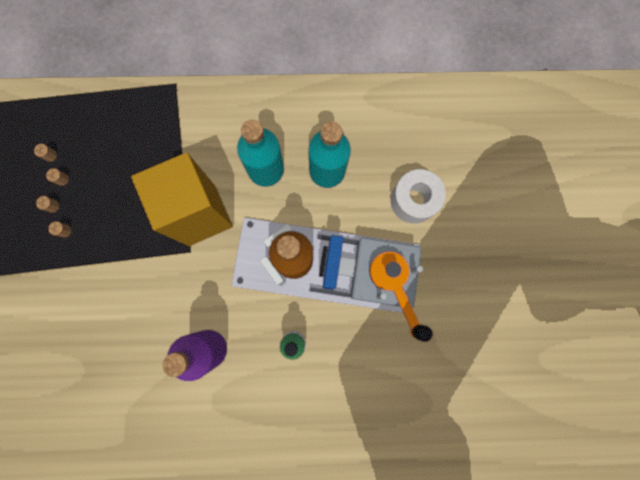

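Run:
```python
import cv2
a=cv2.imread("pics/side1.png")[150:320,270:440];b=cv2.imread("pics/top1.png")[150:370,240:460]
import numpy as np
cv2.imwrite("pics/crop1.png",np.hstack([cv2.resize(a,(400,400),interpolation=3),cv2.resize(b,(400,400),interpolation=3)]))
```

```text
(no output)
```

View pics/crop1.png

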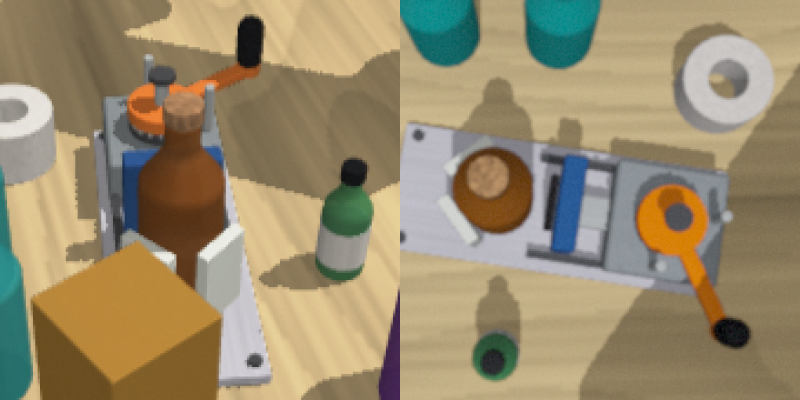

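The side view shows the amber bottle in the V-block at (347,235), with its cork at (347,195). In the top view it is at (292,252). Look-alikes are turquoise at side (254,235) and (262,285), and purple at (457,290). In the top view those are at (262,157), (330,157) and (200,355). The amber one stands on the clamp plate and is the one meant. The only orange lever has its black grip at side (376,167) and top (422,333), and the crop confirms both. Next I'll refine the geometry.

Run:
```python
from h import *
acc={}
cs={}
for k in range(2):
  for n in ["side","top"]:
    c=read_camera(n); cs[n]=c
    for t in ["pivot","grip_mid","bottle","clamp"]:
        for d in spotter.tip_of(n,t):
            acc.setdefault((n,t),[]).append(d["point"])
ref=dict(pivot=(545,57,70),grip_mid=(442,15,116),bottle=(564,218,12),clamp=(545,57,0))
for t in ref:
    rs=[]
    for n in cs:
        r=proj(cs[n],[ref[t]])[0]
        for p in acc.get((n,t),[]):
            if np.hypot(*(np.array(p)-r))<25: rs.append(ray(cs[n],p)); print(n,t,np.round(p,1),r)
    if rs: print(t,tri(rs),len(rs))
# grip top (black cap) in the top image; black blob centroid
for p in [(422,333)]: print(atz(cs["top"],p,128))
# plate corners, top image, z=12
for p in [(244,217),(420,244),(233,287),(409,311)]: print(p,atz(cs["top"],p,12))
print("post top",atz(cs["top"],(393,269),124),atz(cs["side"],(339,183),124))
print("wine",atz(cs["side"],(285,97),0),atz(cs["side"],(310,94),0))
```

```text
side pivot [336. 202.] [337.936 199.249]
side pivot [336.4 200.8] [337.936 199.249]
top pivot [388.9 269.3] [388.227 271.015]
top pivot [390.5 269.4] [388.227 271.015]
pivot [548.151  52.907  61.514] 4
side grip_mid [376.4 167.8] [376.291 165.486]
side grip_mid [373.6 165.1] [376.291 165.486]
top grip_mid [418.8 326.4] [422.541 333.312]
top grip_mid [419.4 332.5] [422.541 333.312]
grip_mid [447.864  20.954 118.31 ] 4
side bottle [346. 269.] [349.705 268.148]
side bottle [347.9 267.3] [349.705 268.148]
top bottle [293.1 260.1] [295.753 264.903]
top bottle [296.  258.3] [295.753 264.903]
bottle [572.584 220.5    17.131] 4
side clamp [341.7 223.5] [337.697 222.845]
side clamp [339.1 225. ] [337.697 222.845]
top clamp [381.2 270.9] [381.832 273.543]
top clamp [383.8 273.9] [381.832 273.543]
clamp [543.051  56.894  -3.809] 4
[443.434  18.776 128.   ]
(244, 217) [656.251 313.457  12.   ]
(420, 244) [597.879 -15.135  12.   ]
(233, 287) [526.047 333.67   12.   ]
(409, 311) [474.582  12.017  12.   ]
post top [544.595  58.666 124.   ] [546.65   69.841 124.   ]
wine [ 540.062 -637.457    0.   ] [ 451.646 -636.831   -0.   ]
```

>>> {"fn": "drive_tool", "kwargs": {"motion": [0.05, -0.037, 0, 0, 0, 0, 0.1, -0.075, 0, 0, 0, 0, 0.15, -0.112, 0, 0, 0, 0, 0.2, -0.15, 0, 0, 0, 0, 0.25, -0.187, 0, 0, 0, 0, 0.306, -0.229, 0, 0, 0, 0, 0.306, -0.229, 0, 0, 0, 0, 0.306, -0.229, 0, 0, 0, 0], "gripper": 0.05}}

```text
clock: 3.35
eef_pos: [426.5, -297.4, 231.5]
tool_rot: [-3.099, -0.515, -0.001]
contact_force: [-0.1, -1.1, 0.9]
gripper_width: 50.0
```

>>> {"fn": "drive_tool", "kwargs": {"motion": [0.018, -0.045, 0, 0, 0, 0, 0.036, -0.09, 0, 0, 0, 0, 0.054, -0.135, 0, 0, 0, 0, 0.072, -0.18, 0, 0, 0, 0, 0.09, -0.225, 0.01, 0, 0, 0, 0.108, -0.268, 0.02, 0, 0, 0, 0.118, -0.294, 0.03, 0, 0, 0, 0.118, -0.294, 0.03, 0, 0, 0]}}

```text
clock: 4.15
eef_pos: [441.6, 19.2, 200.5]
tool_rot: [-3.098, -0.518, 0.002]
contact_force: [0.1, 0.5, 0.4]
gripper_width: 50.3
```

Run:
```python
from h import *
o=ctrl.observe();print(o["clock"],o["eef_pos"],o["joints"],o["contact_force"])
for n in ["wrist","side","top"]:
    c=read_camera(n); cv2.imwrite(f"pics/{n}2.png",c["img"][:,:,::-1])
    print(n,proj(c,[[444,19,140],[444,19,88],[546,57.5,124]]).round())
    for t in ["pivot","grip_mid"]:
        print(t,[(round(d["conf"],2),np.round(d["point"],1),atz(c,d["point"],116)) for d in spotter.tip_of(n,t)][:3])
```

```text
4.15 [441.644  19.19  200.494] [-0.026  0.232  2.086  0.001  0.825  1.214] [0.059 0.464 0.357]
wrist [[320. 251.]
 [319. 227.]
 [314.  59.]]
pivot [(0.71, array([314.5,  71.3]), array([540.918,  55.518, 116.   ]))]
grip_mid [(0.75, array([326.6, 242. ]), array([443.305,  13.799, 116.   ]))]
side [[377. 158.]
 [375. 177.]
 [338. 180.]]
pivot [(0.64, array([337. , 203.6]), array([567.431, 128.702, 116.   ]))]
grip_mid [(0.6, array([376. , 165.5]), array([442.663,  14.877, 116.   ]))]
top [[424. 333.]
 [416. 331.]
 [394. 268.]]
pivot [(0.71, array([412. , 202.1]), array([655.01 ,  20.452, 116.   ])), (0.61, array([390.7, 269.8]), array([543.934,  60.964, 116.   ]))]
grip_mid [(0.93, array([422.3, 332.4]), array([443.428,  15.304, 116.   ])), (0.55, array([415.4, 201.4]), array([656.076,  14.746, 116.   ]))]
```

View pics/wrist2.png

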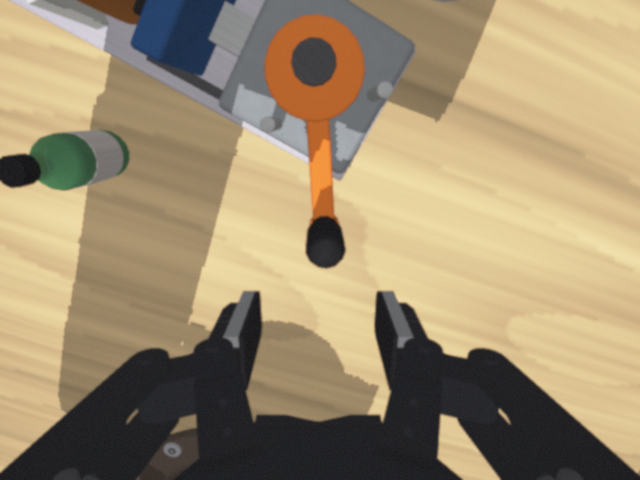

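View pics/side2.png

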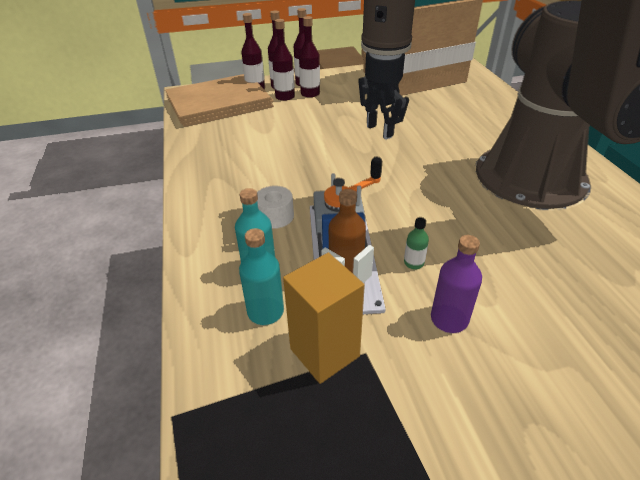

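>>> {"fn": "drive_tool", "kwargs": {"motion": [0.002, 0.004, 0.02, 0, 0, 0, 0.002, 0.004, 0.04, 0, 0, 0, 0.002, 0.004, 0.06, 0, 0, 0, 0.002, 0.004, 0.08, 0, 0, 0, 0.002, 0.004, 0.092, 0, 0, 0, 0.002, 0.004, 0.099, 0, 0, 0, 0.002, 0.004, 0.099, 0, 0, 0]}}

```text
clock: 5.3
eef_pos: [445.2, 12.9, 101.8]
tool_rot: [-3.099, -0.512, 0.002]
contact_force: [0.6, 0.7, -0.1]
gripper_width: 50.0
```

Run:
```python
from h import *
o=ctrl.observe();print(o["clock"],o["eef_pos"],o["contact_force"])
for n in ["wrist"]:
    c=read_camera(n); cv2.imwrite(f"pics/{n}3.png",c["img"][:,:,::-1])
```

```text
5.3 [445.159  12.878 101.765] [ 0.605  0.677 -0.067]
```

View pics/wrist3.png

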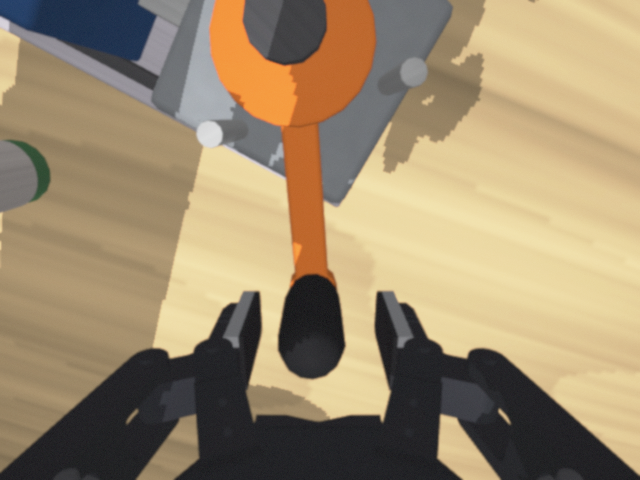

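>>> {"fn": "drive_tool", "kwargs": {"motion": [0, -0.0015, 0, 0, 0, 0, 0, -0.0015, 0, 0, 0, 0, 0, -0.0015, 0, 0, 0, 0, 0, -0.0015, 0, 0, 0, 0, 0, -0.0015, 0, 0, 0, 0, 0, -0.0015, 0, 0, 0, 0], "gripper": 0.015, "squeeze": 40}}

```text
clock: 5.95
eef_pos: [445.1, 14.5, 102.4]
tool_rot: [3.099, 0.513, 0.0]
contact_force: [-1.0, -0.8, 4.1]
gripper_width: 24.6
```

Run:
```python
from h import *
o=ctrl.observe();print(o["clock"],o["eef_pos"],o["contact_force"],o["gripper_width"])
for n in ["wrist"]:
    c=read_camera(n); cv2.imwrite(f"pics/{n}4.png",c["img"][:,:,::-1])
```

```text
5.95 [445.117  14.543 102.418] [-1.042 -0.806  4.057] 24.553290958623244
```

View pics/wrist4.png

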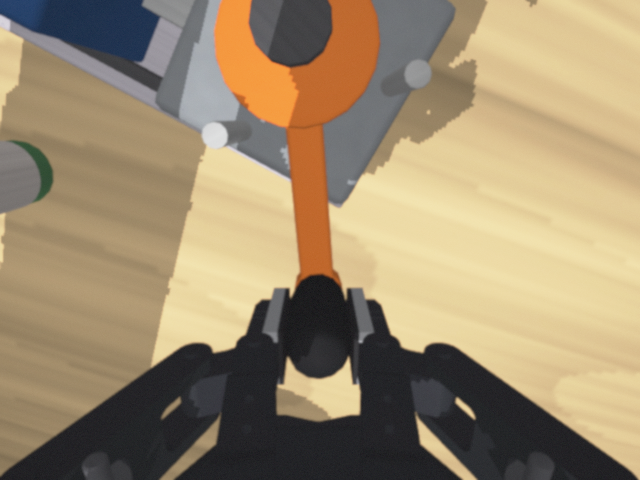

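```bash
cat >> h.py <<'E'
PIV=np.array([546,57.5]); 
def arc(angs,dz=0,r=109.8,piv=PIV):
    o=ctrl.observe(); p=o["eef_pos"]; M=R.from_rotvec(o["tool_rot"]).as_matrix()
    v=p[:2]-piv; print("now ang",np.degrees(np.arctan2(v[1],v[0]))%360,"r",np.hypot(*v),"z",p[2],"F",o["contact_force"],"t",o["clock"])
    for a in angs:
        t=np.append(piv+r*np.array([np.cos(np.radians(a)),np.sin(np.radians(a))]),p[2]+dz)
        print(a,(M.T@(t-p)/1000).round(4))
E
python3 -c "
from h import *
arc([201,199,196,192,188,184,180])"
```

```text
now ang 203.0600817328916 r 109.64247838850133 z 102.38409210322102 F [-0.308 -0.191  3.525] t 6.0
201 [-0.    -0.004 -0.   ]
199 [-0.001 -0.008 -0.   ]
196 [-0.    -0.013 -0.   ]
192 [ 0.    -0.021 -0.   ]
188 [ 0.002 -0.029 -0.   ]
184 [ 0.003 -0.036 -0.   ]
180 [ 0.005 -0.043 -0.   ]
```

>>> {"fn": "drive_tool", "kwargs": {"motion": [0, -0.004, 0, 0, 0, 0, -0.0005, -0.008, 0, 0, 0, 0, 0, -0.013, 0, 0, 0, 0, 0.0005, -0.021, 0, 0, 0, 0]}}

```text
clock: 6.4
eef_pos: [438.6, 35.0, 102.3]
tool_rot: [3.099, 0.512, -0.0]
contact_force: [0.5, -2.1, 3.0]
gripper_width: 25.0
```

```bash
sed -i 's/precision=3/precision=4/' h.py; python3 -c "
from h import *
arc([188,184,180,178,176])
c=read_camera('wrist'); cv2.imwrite('pics/wrist5.png',c['img'][:,:,::-1])"
```

```text
now ang 191.8479700066039 r 109.74566796672191 z 102.30850978612939 F [ 0.5252 -2.1035  2.9907] t 6.4
188 [ 0.0011 -0.0073 -0.    ]
184 [ 0.0028 -0.0148 -0.    ]
180 [ 0.005  -0.0221 -0.    ]
178 [ 0.0063 -0.0257 -0.    ]
176 [ 0.0077 -0.0293 -0.    ]
```

View pics/wrist5.png

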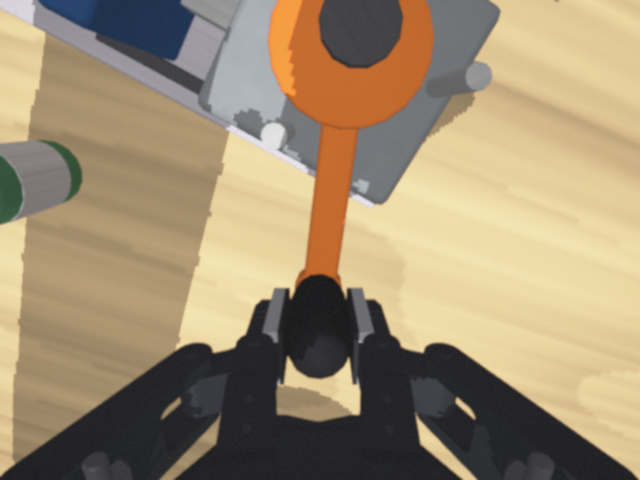

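The lever is turning at about 2 N, which is a normal winding force. Continuing towards the stop.

>>> {"fn": "drive_tool", "kwargs": {"motion": [0.001, -0.007, 0, 0, 0, 0, 0.003, -0.015, 0, 0, 0, 0, 0.005, -0.022, 0, 0, 0, 0, 0.006, -0.0255, 0, 0, 0, 0]}}

```text
clock: 6.85
eef_pos: [436.3, 61.5, 102.3]
tool_rot: [-3.099, -0.514, -0.0]
contact_force: [-0.3, -3.1, 3.1]
gripper_width: 24.7
```

```bash
python3 -c "
from h import *
arc([176,175,174,173])
c=read_camera('wrist'); cv2.imwrite('pics/wrist6.png',c['img'][:,:,::-1])
c=read_camera('top'); print(proj(c,[[546,57.5,124]]));cv2.imwrite('pics/top6.png',cv2.resize(c['img'][190:330,220:440,::-1],None,fx=3.5,fy=3.5,interpolation=3))"
```

```text
now ang 177.89165750752582 r 109.82097732923991 z 102.30881334880868 F [-0.282  -3.1287  3.079 ] t 6.85
176 [ 0.0014 -0.0034  0.    ]
175 [ 0.0021 -0.0051  0.    ]
174 [ 0.0029 -0.0069  0.    ]
173 [ 0.0037 -0.0086  0.    ]
[[393.6845 268.1058]]
```

View pics/wrist6.png

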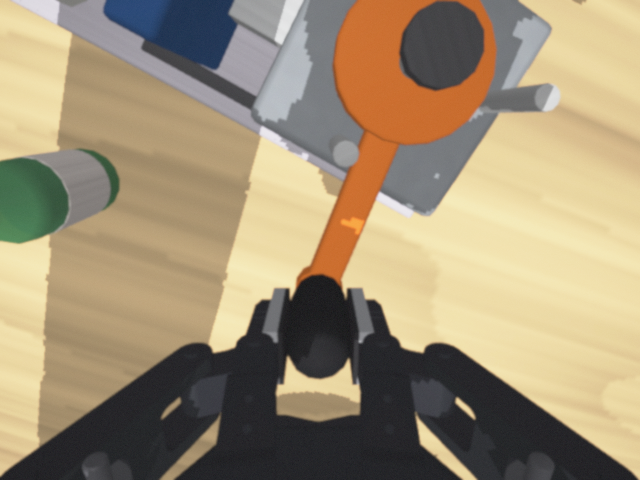

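View pics/top6.png

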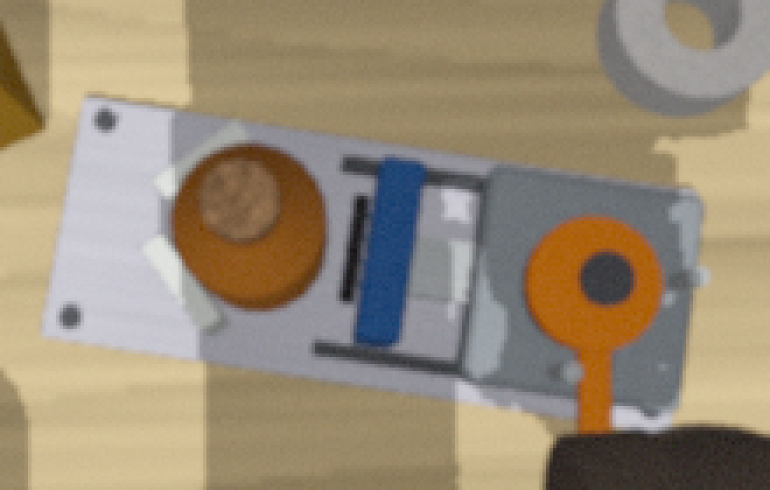

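>>> {"fn": "drive_tool", "kwargs": {"motion": [0.001, -0.002, 0, 0, 0, 0, 0.0015, -0.0035, 0, 0, 0, 0]}}

```text
clock: 7.15
eef_pos: [436.4, 64.5, 102.3]
tool_rot: [-3.1, -0.512, 0.0]
contact_force: [-1.6, -2.4, 4.0]
gripper_width: 24.6
```

```bash
python3 -c "
from h import *
arc([175,174])"
```

```text
now ang 176.36039845050777 r 109.82168557748163 z 102.2590986554647 F [-1.6203 -2.4211  3.9842] t 7.15
175 [ 0.001  -0.0024 -0.    ]
174 [ 0.0018 -0.0041 -0.    ]
```

>>> {"fn": "drive_tool", "kwargs": {"motion": [0, 0.001, -0.003, 0, 0, 0, 0, 0.001, -0.006, 0, 0, 0, 0, 0.001, -0.009, 0, 0, 0, 0, 0.001, -0.011, 0, 0, 0, 0, 0.001, -0.011, 0, 0, 0]}}

```text
clock: 7.65
eef_pos: [437.1, 63.5, 113.6]
tool_rot: [3.099, 0.512, 0.001]
contact_force: [2.9, -0.5, -5.5]
gripper_width: 24.7
```

```bash
python3 -c "
from h import *
arc([180,185,190,196,203,210,217,224])
c=read_camera('wrist'); cv2.imwrite('pics/wrist7.png',c['img'][:,:,::-1])"
```

```text
now ang 176.84968034331538 r 109.05148482969717 z 113.6147104368884 F [ 2.9119 -0.4605 -5.4852] t 7.65
180 [-0.0028  0.0054 -0.    ]
185 [-0.0055  0.0146 -0.    ]
190 [-0.0074  0.024  -0.    ]
196 [-0.0085  0.0354  0.    ]
203 [-0.0083  0.0488  0.    ]
210 [-0.0065  0.0621  0.    ]
217 [-0.0031  0.0751  0.    ]
224 [0.0018 0.0875 0.    ]
```

View pics/wrist7.png

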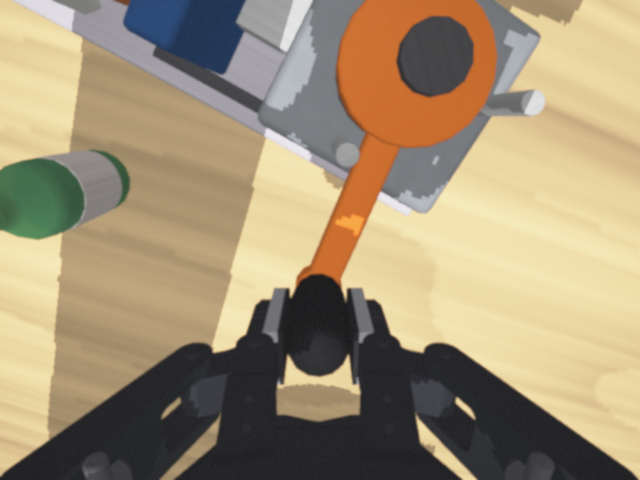

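Fz = -5.5 N and the knob has not slipped in the fingers, so the lever is lifted about 11 mm. Swinging it back.

>>> {"fn": "drive_tool", "kwargs": {"motion": [-0.003, 0.0055, 0, 0, 0, 0, -0.0055, 0.0145, 0, 0, 0, 0, -0.0075, 0.024, 0, 0, 0, 0, -0.0085, 0.0355, 0, 0, 0, 0, -0.0085, 0.049, 0, 0, 0, 0, -0.0065, 0.062, 0, 0, 0, 0, -0.003, 0.075, 0, 0, 0, 0, 0.002, 0.0875, 0, 0, 0, 0]}}

```text
clock: 8.5
eef_pos: [467.6, -18.9, 113.3]
tool_rot: [-3.099, -0.512, -0.002]
contact_force: [6.9, 7.6, -6.6]
gripper_width: 24.5
```

```bash
python3 -c "
from h import *
arc([229,234,238,240])
c=read_camera('wrist'); cv2.imwrite('pics/wrist8.png',c['img'][:,:,::-1])"
```

```text
now ang 224.2626776755601 r 109.48113989933567 z 113.34168840020182 F [ 6.8667  7.6153 -6.6289] t 8.5
229 [0.004  0.0082 0.    ]
234 [0.0091 0.0162 0.    ]
238 [0.0138 0.0223 0.    ]
240 [0.0163 0.0252 0.    ]
```

View pics/wrist8.png

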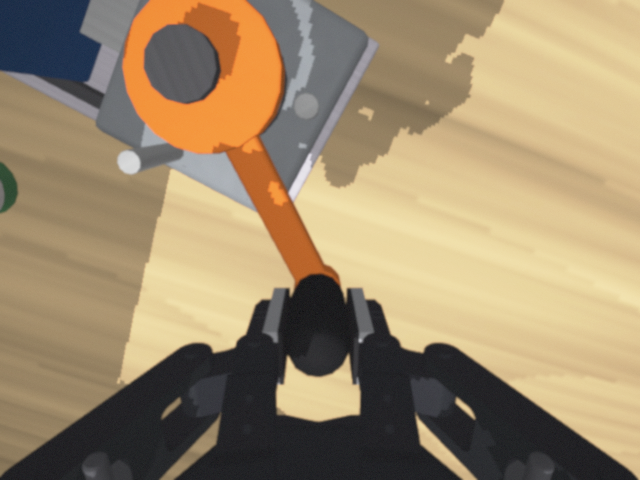

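```bash
python3 -c "
from h import *
P=np.array([547,58.5])
arc([229,234,238,240],r=109.3,piv=P)"
```

```text
now ang 225.30862933417518 r 110.42287007072757 z 113.49829669617928 F [ 5.8102  1.6335 -5.4889] t 8.55
229 [0.0044 0.0057 0.    ]
234 [0.0095 0.0137 0.    ]
238 [0.0141 0.0198 0.    ]
240 [0.0166 0.0227 0.0001]
```

>>> {"fn": "drive_tool", "kwargs": {"motion": [0.0045, 0.006, 0, 0, 0, 0, 0.0095, 0.014, 0, 0, 0, 0, 0.014, 0.02, 0, 0, 0, 0, 0.014, 0.02, 0, 0, 0, 0]}}

```text
clock: 8.95
eef_pos: [487.0, -33.7, 113.1]
tool_rot: [3.099, 0.512, -0.0]
contact_force: [-1.0, 0.1, -5.6]
gripper_width: 24.8
```

```bash
python3 -c "
from h import *
P=np.array([547,58.5])
arc([],r=109.3,piv=P);arc([])"
```

```text
now ang 236.9527271706398 r 109.95211364887628 z 113.12645406668776 F [-0.9555  0.1173 -5.6409] t 8.95
now ang 237.10729610098048 r 108.56895699165132 z 113.12645406668776 F [-0.9555  0.1173 -5.6409] t 8.95
```

>>> {"fn": "drive_tool", "kwargs": {"motion": [0.0015, 0.0017, 0, 0, 0, 0, 0.0015, 0.0017, 0.003, 0, 0, 0, 0.0015, 0.0017, 0.006, 0, 0, 0, 0.0015, 0.0017, 0.009, 0, 0, 0, 0.0015, 0.0017, 0.011, 0, 0, 0, 0.0015, 0.0017, 0.011, 0, 0, 0]}}

```text
clock: 9.55
eef_pos: [487.5, -34.8, 102.2]
tool_rot: [3.099, 0.514, -0.003]
contact_force: [-8.1, -12.6, 10.9]
gripper_width: 24.7
```

```bash
python3 -c "
from h import *
P=np.array([547,58.5])
arc([235,229,222,215,208,201,194,187],r=109.9,piv=P);arc([])
c=read_camera('wrist'); cv2.imwrite('pics/wrist9.png',c['img'][:,:,::-1])"
```

```text
now ang 237.48006556734475 r 110.60246536753283 z 102.1549812245616 F [ -8.1308 -12.6096  10.9152] t 9.55
235 [-0.0023 -0.0042  0.    ]
229 [-0.0086 -0.0138  0.    ]
222 [-0.0147 -0.0258  0.    ]
215 [-0.0192 -0.0385  0.    ]
208 [-0.0221 -0.0516  0.    ]
201 [-0.0235 -0.0649  0.    ]
194 [-0.0231 -0.0783  0.    ]
187 [-0.0212 -0.0916  0.    ]
now ang 237.6403835767257 r 109.22209546349129 z 102.1549812245616 F [ -8.1308 -12.6096  10.9152] t 9.55
```

View pics/wrist9.png

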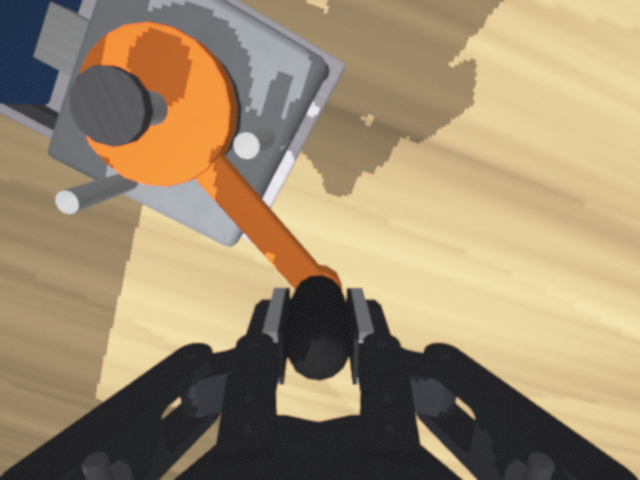

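```bash
sed -i 's/^PIV=.*/PIV=np.array([546.2,58.2])/' h.py; python3 -c "
from h import *
arc([235,232,228,224,220,216],r=110)
c=read_camera('top'); cv2.imwrite('pics/top9.png',cv2.resize(c['img'][190:330,220:440,::-1],None,fx=3.5,fy=3.5,interpolation=3))"
```

```text
now ang 237.8080234205867 r 109.87648154693342 z 102.302897595137 F [ -8.8351 -12.3459   9.0536] t 9.6
235 [-0.0034 -0.0042  0.    ]
232 [-0.0067 -0.0089  0.    ]
228 [-0.0106 -0.0155  0.    ]
224 [-0.0141 -0.0223  0.    ]
220 [-0.0172 -0.0294  0.    ]
216 [-0.0197 -0.0366  0.    ]
```

View pics/top9.png

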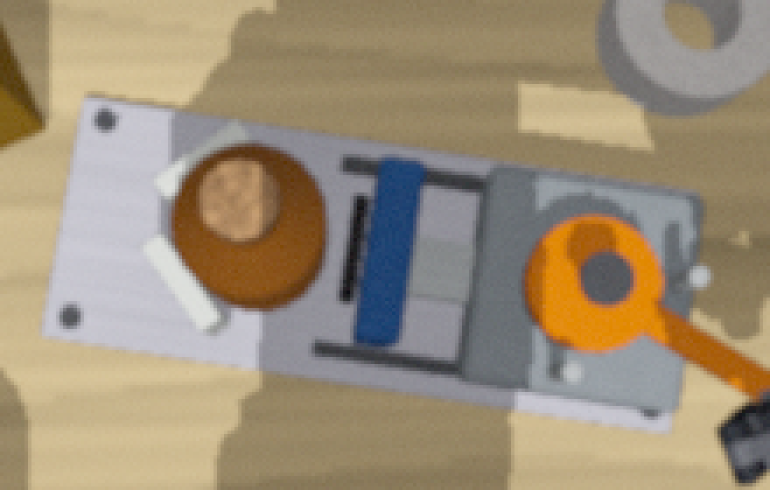

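>>> {"fn": "drive_tool", "kwargs": {"motion": [-0.004, -0.004, 0, 0, 0, 0, -0.007, -0.009, 0, 0, 0, 0, -0.011, -0.0155, 0, 0, 0, 0, -0.0145, -0.0225, 0, 0, 0, 0, -0.0175, -0.0295, 0, 0, 0, 0, -0.02, -0.0365, 0, 0, 0, 0]}}

```text
clock: 10.25
eef_pos: [457.1, -6.1, 102.4]
tool_rot: [3.099, 0.513, -0.001]
contact_force: [-5.1, -4.7, 5.8]
gripper_width: 24.6
```

```bash
python3 -c "
from h import *
c=read_camera('top'); cv2.imwrite('pics/top10.png',cv2.resize(c['img'][190:330,220:440,::-1],None,fx=3.5,fy=3.5,interpolation=3))
arc([212,207,202,197,192,187,182,178],r=110)"
```

```text
now ang 215.32523362370733 r 110.0408005395414 z 102.35345019948238 F [-3.6058 -2.7646  4.3365] t 10.3
212 [-0.0016 -0.0062  0.    ]
207 [-0.0034 -0.0156  0.    ]
202 [-0.0043 -0.0252  0.    ]
197 [-0.0045 -0.0348  0.    ]
192 [-0.0037 -0.0443  0.    ]
187 [-0.0022 -0.0538  0.    ]
182 [ 0.0002 -0.0631  0.    ]
178 [ 0.0026 -0.0704  0.    ]
```

View pics/top10.png

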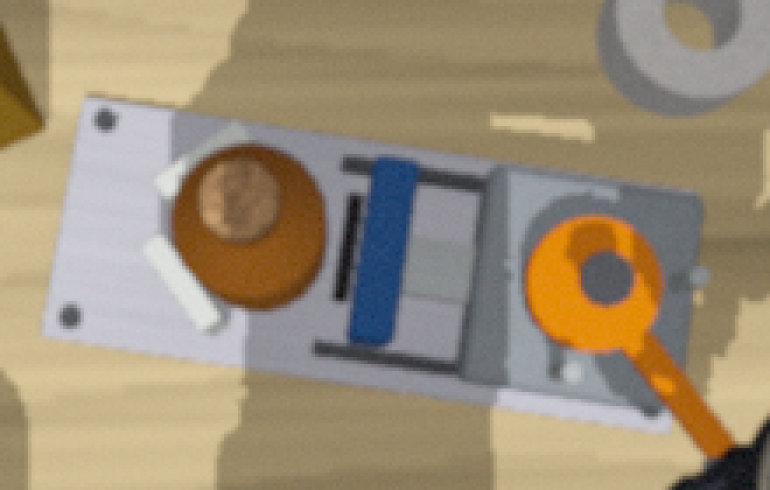

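>>> {"fn": "drive_tool", "kwargs": {"motion": [-0.0015, -0.006, 0, 0, 0, 0, -0.0035, -0.0155, 0, 0, 0, 0, -0.0045, -0.025, 0, 0, 0, 0, -0.0045, -0.035, 0, 0, 0, 0]}}

```text
clock: 10.7
eef_pos: [441.2, 25.8, 102.3]
tool_rot: [-3.099, -0.513, 0.002]
contact_force: [-5.9, -4.1, 5.6]
gripper_width: 24.6
```

```bash
python3 -c "
from h import *
arc([192,187,182,178,177],r=110)"
```

```text
now ang 197.16507095482123 r 109.85226005063294 z 102.3246256240151 F [-5.8646 -4.0962  5.6016] t 10.7
192 [ 0.0006 -0.0099  0.    ]
187 [ 0.0021 -0.0194  0.    ]
182 [ 0.0045 -0.0287  0.    ]
178 [ 0.007  -0.0359  0.    ]
177 [ 0.0077 -0.0377  0.    ]
```

>>> {"fn": "drive_tool", "kwargs": {"motion": [0, -0.007, 0, 0, 0, 0, 0.001, -0.014, 0, 0, 0, 0, 0.0025, -0.0205, 0, 0, 0, 0, 0.0045, -0.0285, 0, 0, 0, 0, 0.0065, -0.036, 0, 0, 0, 0]}}

```text
clock: 11.2
eef_pos: [436.4, 62.1, 102.4]
tool_rot: [-3.099, -0.513, 0.001]
contact_force: [-2.0, -2.1, 4.7]
gripper_width: 24.4
```

```bash
python3 -c "
from h import *
c=read_camera('top'); cv2.imwrite('pics/top11.png',cv2.resize(c['img'][190:330,220:440,::-1],None,fx=3.5,fy=3.5,interpolation=3))
c=read_camera('side'); cv2.imwrite('pics/side11.png',cv2.resize(c['img'][150:290,280:440,::-1],None,fx=4,fy=4,interpolation=3))
arc([177,176,175],r=110)"
```

```text
now ang 177.79085007300998 r 109.77658155919923 z 102.38246294268505 F [-4.6683 -0.9199  4.5258] t 11.3
177 [ 0.0003 -0.0015  0.    ]
176 [ 0.0011 -0.0033  0.    ]
175 [ 0.0018 -0.005   0.    ]
```

View pics/top11.png

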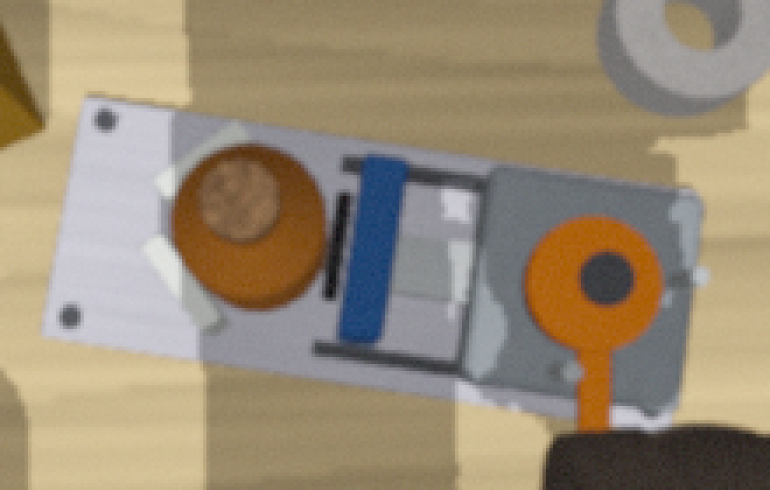

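View pics/side11.png

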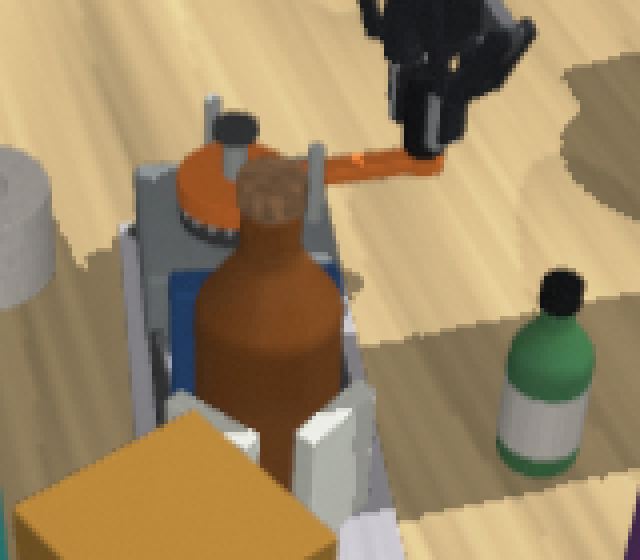

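Second stroke done. The jaw advanced from about x=400 to 385 in the crop, and the pad is about to touch the bottle. Lifting, swinging back three teeth and repeating.

>>> {"fn": "drive_tool", "kwargs": {"motion": [0, 0.001, -0.003, 0, 0, 0, 0, 0.001, -0.006, 0, 0, 0, 0, 0.001, -0.009, 0, 0, 0, 0, 0.001, -0.011, 0, 0, 0, 0, 0.001, -0.011, 0, 0, 0]}}

```text
clock: 11.8
eef_pos: [437.4, 60.7, 113.6]
tool_rot: [3.1, 0.512, 0.001]
contact_force: [-0.4, -0.1, -5.8]
gripper_width: 24.8
```

```bash
python3 -c "
from h import *
arc([182,188,195,202,209,216,222,227],r=109.5)"
```

```text
now ang 178.69596885831558 r 108.82016423437156 z 113.55124626265679 F [-0.3673 -0.1333 -5.7746] t 11.8
182 [-0.0026  0.0058 -0.    ]
188 [-0.0054  0.0169 -0.    ]
195 [-0.0071  0.0302  0.    ]
202 [-0.0071  0.0435  0.    ]
209 [-0.0055  0.0568  0.    ]
216 [-0.0024  0.0698  0.    ]
222 [0.0016 0.0805 0.    ]
227 [0.0057 0.0891 0.    ]
```

>>> {"fn": "drive_tool", "kwargs": {"motion": [-0.002, 0.006, 0, 0, 0, 0, -0.005, 0.017, 0, 0, 0, 0, -0.0065, 0.03, 0, 0, 0, 0, -0.0065, 0.0435, 0, 0, 0, 0, -0.005, 0.057, 0, 0, 0, 0, -0.002, 0.07, 0, 0, 0, 0, 0.002, 0.0805, 0, 0, 0, 0, 0.006, 0.089, 0, 0, 0, 0]}}

```text
clock: 12.6
eef_pos: [472.2, -22.5, 113.2]
tool_rot: [-3.1, -0.512, 0.0]
contact_force: [1.9, 2.7, -5.4]
gripper_width: 24.9
```

```bash
python3 -c "
from h import *
arc([231,235,238,239.5],r=109.5)"
```

```text
now ang 227.4751469881028 r 109.45684244540948 z 113.22995589002271 F [ 1.8516  2.6945 -5.4136] t 12.6
231 [ 0.0034  0.0058 -0.    ]
235 [ 0.0077  0.0121 -0.    ]
238 [ 0.0112  0.0167 -0.    ]
239.5 [ 0.013   0.0189 -0.    ]
```

>>> {"fn": "drive_tool", "kwargs": {"motion": [0.0035, 0.006, 0, 0, 0, 0, 0.0075, 0.012, 0, 0, 0, 0, 0.011, 0.0165, 0, 0, 0, 0, 0.013, 0.019, 0, 0, 0, 0, 0.013, 0.019, 0.003, 0, 0, 0, 0.013, 0.019, 0.006, 0, 0, 0, 0.013, 0.019, 0.009, 0, 0, 0, 0.013, 0.019, 0.011, 0, 0, 0]}}

```text
clock: 13.4
eef_pos: [489.1, -35.7, 102.1]
tool_rot: [3.099, 0.514, -0.002]
contact_force: [-9.0, -14.8, 11.5]
gripper_width: 24.3
```

```bash
python3 -c "
from h import *
arc([237,233,229,225,221,217,213],r=110)"
```

```text
now ang 238.67692321040084 r 109.873137913832 z 102.09487634477678 F [ -8.9613 -14.7927  11.4519] t 13.4
237 [-0.0021 -0.0024  0.    ]
233 [-0.0067 -0.0086  0.    ]
229 [-0.0107 -0.0151  0.    ]
225 [-0.0144 -0.0219  0.    ]
221 [-0.0175 -0.0289  0.    ]
217 [-0.0202 -0.0361  0.    ]
213 [-0.0223 -0.0435  0.    ]
```

>>> {"fn": "drive_tool", "kwargs": {"motion": [-0.003, -0.002, 0, 0, 0, 0, -0.0075, -0.0085, 0, 0, 0, 0, -0.0115, -0.015, 0, 0, 0, 0, -0.015, -0.022, 0, 0, 0, 0, -0.018, -0.029, 0, 0, 0, 0, -0.0205, -0.036, 0, 0, 0, 0]}}

```text
clock: 14.0
eef_pos: [458.3, -7.8, 102.4]
tool_rot: [3.099, 0.513, -0.001]
contact_force: [-4.2, -6.3, 5.0]
gripper_width: 24.6
```

```bash
python3 -c "
from h import *
c=read_camera('top'); cv2.imwrite('pics/top12.png',cv2.resize(c['img'][190:330,220:440,::-1],None,fx=3.5,fy=3.5,interpolation=3))
arc([214,211,208,205,202,199,196,193],r=110)"
```

```text
now ang 216.40496114483273 r 110.06652886703105 z 102.37783394757818 F [-3.781  -3.9736  4.2536] t 14.05
214 [-0.0012 -0.0044  0.    ]
211 [-0.0026 -0.01    0.    ]
208 [-0.0037 -0.0157  0.    ]
205 [-0.0044 -0.0214  0.    ]
202 [-0.0049 -0.0271  0.    ]
199 [-0.0051 -0.0329  0.    ]
196 [-0.005  -0.0387  0.    ]
193 [-0.0045 -0.0444  0.    ]
```

View pics/top12.png

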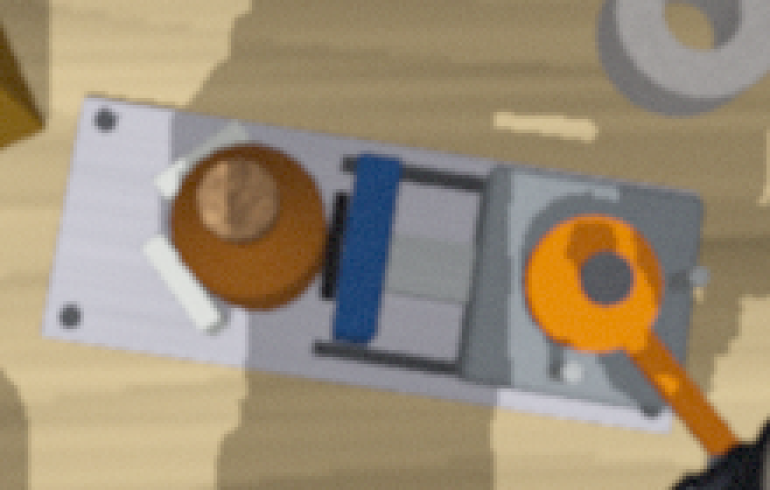

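The pad now touches the bottle and its spring is starting to compress. Going on in small steps and watching the tangential force.

>>> {"fn": "drive_tool", "kwargs": {"motion": [-0.001, -0.0045, 0, 0, 0, 0, -0.0025, -0.01, 0, 0, 0, 0, -0.0035, -0.0155, 0, 0, 0, 0]}}

```text
clock: 14.35
eef_pos: [449.7, 5.8, 102.3]
tool_rot: [3.099, 0.513, -0.002]
contact_force: [-5.2, -8.1, 5.8]
gripper_width: 25.0
```

```bash
cat >> h.py <<'E'
def ft():
    o=ctrl.observe(); v=o["eef_pos"][:2]-PIV; a=np.arctan2(v[1],v[0]); F=o["contact_force"]
    print("Ftan(+ resists winding)",round(float(-np.sin(a)*F[0]+np.cos(a)*F[1]),2),"Frad",round(float(np.cos(a)*F[0]+np.sin(a)*F[1]),2))
E
python3 -c "
from h import *
ft();arc([205,202,199,196,193,190],r=110)"
```

```text
Ftan(+ resists winding) 4.67 Frad 8.44
now ang 208.51525314218057 r 109.84884894418887 z 102.3409220639961 F [-5.1876 -8.1275  5.8101] t 14.35
205 [-0.0011 -0.0067  0.    ]
202 [-0.0016 -0.0124  0.    ]
199 [-0.0017 -0.0182  0.    ]
196 [-0.0016 -0.0239  0.    ]
193 [-0.0012 -0.0297  0.    ]
190 [-0.0004 -0.0354  0.    ]
```

>>> {"fn": "drive_tool", "kwargs": {"motion": [-0.0005, -0.0035, 0, 0, 0, 0, -0.001, -0.0065, 0, 0, 0, 0, -0.0015, -0.0095, 0, 0, 0, 0]}}

```text
clock: 14.65
eef_pos: [445.9, 13.7, 102.5]
tool_rot: [3.098, 0.514, -0.0]
contact_force: [-2.8, -17.5, 6.0]
gripper_width: 24.8
```

```bash
python3 -c "
from h import *
ft();arc([202,200,199,196,193,190],r=110)"
```

```text
Ftan(+ resists winding) 14.84 Frad 9.63
now ang 203.92428471502407 r 109.69730400479226 z 102.49634368356824 F [ -2.7824 -17.4647   5.9785] t 14.65
202 [-0.0006 -0.0037 -0.    ]
200 [-0.0007 -0.0075 -0.    ]
199 [-0.0007 -0.0094 -0.    ]
196 [-0.0006 -0.0152 -0.    ]
193 [-0.0002 -0.0209 -0.    ]
190 [ 0.0006 -0.0266 -0.    ]
```

>>> {"fn": "drive_tool", "kwargs": {"motion": [-0.0002, -0.001, 0, 0, 0, 0, -0.0002, -0.001, 0, 0, 0, 0]}}

```text
clock: 14.85
eef_pos: [445.6, 14.5, 102.5]
tool_rot: [3.098, 0.514, 0.0]
contact_force: [-3.0, -17.8, 5.8]
gripper_width: 24.5
```

```bash
python3 -c "
from h import *
c=read_camera('top'); cv2.imwrite('pics/top13.png',cv2.resize(c['img'][190:330,220:440,::-1],None,fx=3.5,fy=3.5,interpolation=3))
ft();arc([202])"
```

```text
Ftan(+ resists winding) 13.59 Frad 10.54
now ang 203.53783944401707 r 109.6768962187618 z 102.53229695505337 F [ -4.2358 -16.6677   5.7205] t 14.9
202 [-0.0003 -0.0029 -0.    ]
```

View pics/top13.png

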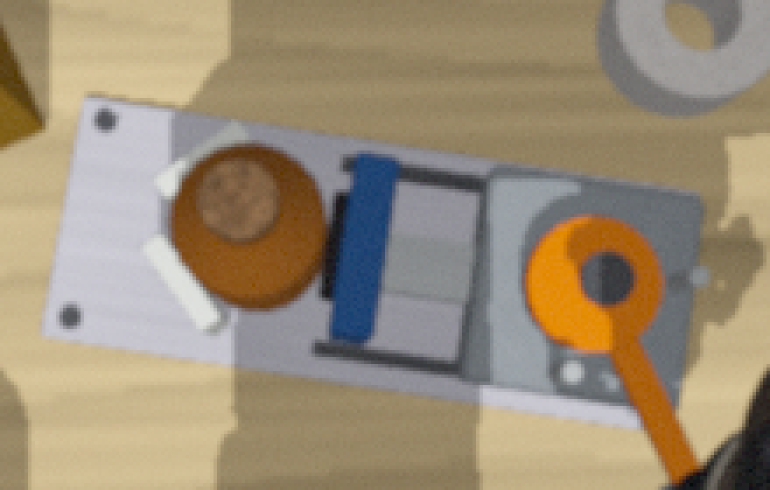

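```bash
python3 -c "
from h import *
import cv2
for f in ['6','9','10','11','12','13']:
    a=cv2.imread(f'pics/top{f}.png').astype(int); b,g,r=a[...,0],a[...,1],a[...,2]
    m=((b-r)>50)&(b-g>30)
    y,x=np.nonzero(m); k=(y>180)&(y<320)
    # along-clamp coordinate: direction in image ~ (-0.989,-0.149)
    s=(x[k]*-0.989+y[k]*-0.149)/3.5
    print(f,m.sum(),s.mean().round(3),np.percentile(s,[3,97]).round(2))
"
```

```text
6 7791 -120.639 [-126.39 -114.88]
9 7744 -120.499 [-126.2  -114.78]
10 7709 -118.825 [-124.47 -113.17]
11 7484 -115.825 [-121.31 -110.34]
12 7606 -113.865 [-119.49 -108.21]
13 7745 -112.974 [-118.7  -107.18]
```

Jaw travel over the last step roughly matches the lever turn, so the sudden 14 N is ambiguous. One more small push will show whether the jaw still moves.

>>> {"fn": "drive_tool", "kwargs": {"motion": [-0.0002, -0.001, 0, 0, 0, 0, -0.0003, -0.002, 0, 0, 0, 0, -0.0003, -0.002, 0, 0, 0, 0]}}

```text
clock: 15.2
eef_pos: [445.0, 16.0, 102.6]
tool_rot: [3.098, 0.514, 0.001]
contact_force: [-3.2, -20.3, 5.7]
gripper_width: 24.7
```

```bash
python3 -c "
from h import *
ft();arc([202])
c=read_camera('top'); cv2.imwrite('pics/top14.png',cv2.resize(c['img'][190:330,220:440,::-1],None,fx=3.5,fy=3.5,interpolation=3))
c=read_camera('wrist'); cv2.imwrite('pics/wrist14.png',c['img'][:,:,::-1])
for f in ['13','14']:
    a=cv2.imread(f'pics/top{f}.png').astype(int); b,g,r=a[...,0],a[...,1],a[...,2]
    m=((b-r)>50)&(b-g>30)
    y,x=np.nonzero(m); k=(y>180)&(y<320)
    s=(x[k]*-0.989+y[k]*-0.149)/3.5
    print(f,s.mean().round(3))
ft();arc([202])
"
```

```text
Ftan(+ resists winding) 17.56 Frad 10.75
now ang 202.61494369171223 r 109.66284243980743 z 102.57975843118453 F [ -3.1718 -20.3446   5.7296] t 15.2
202 [-0.0002 -0.0012 -0.    ]
13 -112.974
14 -112.944
Ftan(+ resists winding) 17.12 Frad 10.32
now ang 202.63887980651353 r 109.67334906425815 z 102.56858868857749 F [ -2.9316 -19.7745   4.6563] t 15.3
202 [-0.0002 -0.0012 -0.    ]
```

View pics/wrist14.png

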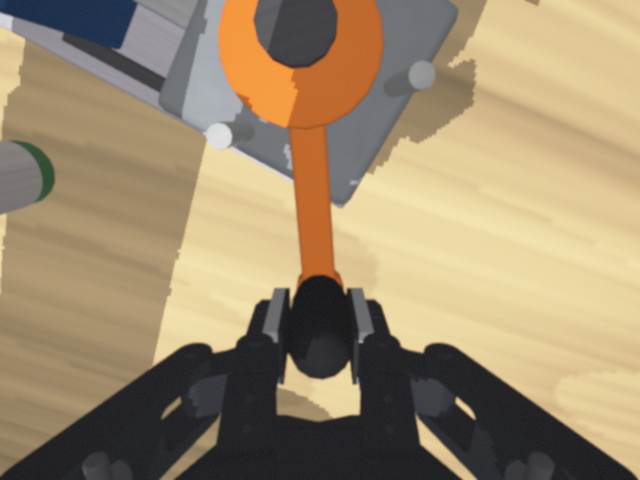

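The jaw did not move (0.03 px) while the tangential force rose to 17 N, so it is at its end of travel. I'll ease the load within the play and let go.

>>> {"fn": "drive_tool", "kwargs": {"motion": [0.0003, 0.002, 0, 0, 0, 0, 0.0005, 0.003, 0, 0, 0, 0, 0.0005, 0.003, 0, 0, 0, 0]}}

```text
clock: 15.6
eef_pos: [446.1, 13.5, 102.5]
tool_rot: [3.098, 0.513, -0.0]
contact_force: [-3.5, -16.0, 6.3]
gripper_width: 24.6
```

```bash
python3 -c "
from h import *
ft();arc([202])"
```

```text
Ftan(+ resists winding) 13.19 Frad 9.77
now ang 204.0763210634064 r 109.68077345097517 z 102.4956279985612 F [ -3.5371 -16.0245   6.2591] t 15.6
202 [-0.0004 -0.004  -0.    ]
```

>>> {"fn": "drive_tool", "kwargs": {"motion": [0, 0.002, 0, 0, 0, 0, 0, 0.003, 0, 0, 0, 0, 0, 0.003, 0, 0, 0, 0]}}

```text
clock: 15.9
eef_pos: [447.2, 10.9, 102.5]
tool_rot: [3.099, 0.513, 0.0]
contact_force: [-3.1, -11.7, 5.2]
gripper_width: 25.0
```

```bash
python3 -c "
from h import *
ft();arc([202])
c=read_camera('top'); cv2.imwrite('pics/top15.png',cv2.resize(c['img'][190:330,220:440,::-1],None,fx=3.5,fy=3.5,interpolation=3))
for f in ['13','14','15']:
    a=cv2.imread(f'pics/top{f}.png').astype(int); b,g,r=a[...,0],a[...,1],a[...,2]
    m=((b-r)>50)&(b-g>30)
    y,x=np.nonzero(m); k=(y>180)&(y<320)
    s=(x[k]*-0.989+y[k]*-0.149)/3.5
    print(f,s.mean().round(3))
"
```

```text
Ftan(+ resists winding) 9.2 Frad 7.78
now ang 205.54366967217842 r 109.76590158844344 z 102.50892422199706 F [ -3.0552 -11.6611   5.1935] t 15.9
202 [-0.0006 -0.0068 -0.    ]
13 -112.974
14 -112.944
15 -113.009
```

>>> {"fn": "drive_tool", "kwargs": {"motion": [0.0003, 0.002, 0, 0, 0, 0, 0.0005, 0.004, 0, 0, 0, 0, 0.0005, 0.004, 0, 0, 0, 0]}}

```text
clock: 16.25
eef_pos: [448.8, 7.5, 102.4]
tool_rot: [3.099, 0.513, -0.0]
contact_force: [-4.1, -7.2, 4.8]
gripper_width: 24.5
```

```bash
cat >> h.py <<'E'
def jaw(tag):
    c=read_camera('top'); cv2.imwrite(f'pics/top{tag}.png',cv2.resize(c['img'][190:330,220:440,::-1],None,fx=3.5,fy=3.5,interpolation=3))
    a=cv2.imread(f'pics/top{tag}.png').astype(int); b,g,r=a[...,0],a[...,1],a[...,2]
    m=((b-r)>50)&(b-g>30)
    y,x=np.nonzero(m); k=(y>180)&(y<320)
    s=(x[k]*-0.989+y[k]*-0.149)/3.5
    print("jaw",tag,s.mean().round(3))
E
python3 -c "
from h import *
ft();arc([202]);jaw(16);jaw(16)"
```

```text
Ftan(+ resists winding) 4.45 Frad 6.97
now ang 207.50265632142347 r 109.8570629637484 z 102.43336677870658 F [-4.1247 -7.1691  4.7714] t 16.25
202 [-0.001  -0.0105 -0.    ]
jaw 16 -113.017
jaw 16 -113.027
```

>>> {"fn": "drive_tool", "kwargs": {"motion": [0.0005, 0.0025, 0, 0, 0, 0, 0.0005, 0.0025, 0, 0, 0, 0, 0.0005, 0.0025, 0, 0, 0, 0]}}

```text
clock: 16.65
eef_pos: [449.8, 5.5, 102.4]
tool_rot: [3.099, 0.513, -0.001]
contact_force: [-4.4, -6.0, 5.6]
gripper_width: 25.0
```

```bash
python3 -c "
from h import *
ft();arc([202]);jaw(17)"
```

```text
Ftan(+ resists winding) 3.16 Frad 6.76
now ang 208.66939556709897 r 109.88200057458504 z 102.410345179236 F [-4.4145 -6.0126  5.58  ] t 16.65
202 [-0.0014 -0.0127  0.    ]
jaw 17 -113.076
```

>>> {"fn": "drive_tool", "kwargs": {"motion": [0, 0, 0, 0, 0, 0, 0, 0, 0, 0, 0, 0, 0, 0, 0, 0, 0, 0, 0, 0, 0, 0, 0, 0], "gripper": 0.05}}

```text
clock: 17.1
eef_pos: [450.4, 5.6, 102.3]
tool_rot: [-3.099, -0.513, -0.0]
contact_force: [-0.8, -1.2, 0.4]
gripper_width: 49.9
```

```bash
python3 -c "
from h import *
ft();arc([202]);jaw(18)
c=read_camera('wrist'); cv2.imwrite('pics/wrist18.png',c['img'][:,:,::-1])"
```

```text
Ftan(+ resists winding) 0.65 Frad 1.29
now ang 208.73692741370587 r 109.30823467564905 z 102.32820433364822 F [-0.8196 -1.1947  0.3713] t 17.1
202 [-0.002  -0.0127 -0.    ]
jaw 18 -113.094
```

View pics/wrist18.png

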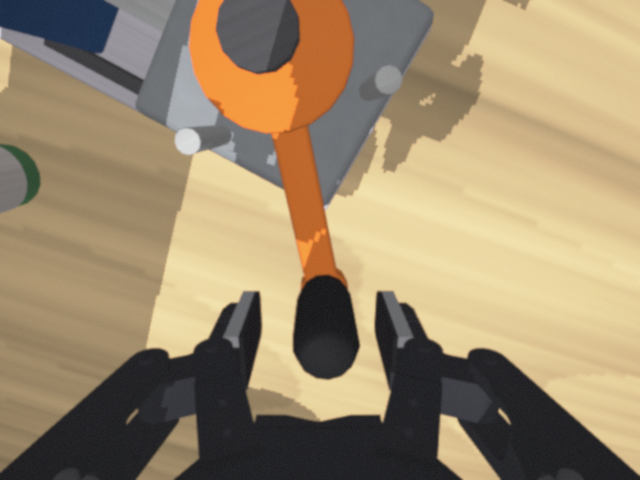

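Released cleanly, with forces near 0. I'll retract, then check the pad compression against the pictures taken before contact.

>>> {"fn": "drive_tool", "kwargs": {"motion": [0, 0, -0.02, 0, 0, 0, 0, 0, -0.05, 0, 0, 0, 0, 0, -0.09, 0, 0, 0, 0, 0, -0.13, 0, 0, 0, -0.01, 0.045, -0.13, 0, 0, 0, -0.02, 0.09, -0.13, 0, 0, 0, -0.03, 0.135, -0.13, 0, 0, 0, -0.03, 0.135, -0.13, 0, 0, 0]}}

```text
clock: 18.0
eef_pos: [466.1, -136.5, 232.5]
tool_rot: [3.099, 0.507, 0.002]
contact_force: [0.2, -0.5, 0.5]
gripper_width: 49.8
```

Run:
```python
from h import *
o=ctrl.observe();print(o["clock"],o["eef_pos"],o["contact_force"])
jaw(19)
for n in ["side","top"]:
    c=read_camera(n); cv2.imwrite(f"pics/{n}20.png",c["img"][:,:,::-1])
    for t in ["grip_mid","bottle","sample","label_roll","gift_box"]:
        print(n,t,[(round(d["conf"],2),np.round(d["point"],0)) for d in spotter.tip_of(n,t)][:3])
a=cv2.imread("pics/side20.png")[150:290,280:440]
cv2.imwrite("pics/side20c.png",cv2.resize(a,None,fx=4,fy=4,interpolation=3))
# profile along clamp axis at the pad, averaged across width
for f in ['6','9','10','11','12','13','16','19']:
    a=cv2.imread(f'pics/top{f}.png')
    M=cv2.getRotationMatrix2D((360,250),np.degrees(np.arctan2(.149,.989)),1)
    w=cv2.warpAffine(a,M,(a.shape[1],a.shape[0])).astype(int)
    band=w[215:285]; p=band.sum(2).mean(0)
    br=(band[...,0]-band[...,2]).mean(0)
    x=np.arange(310,400)
    jl=[i for i in range(320,420) if br[i]>35][0]
    print(f,"jaw left edge",jl,"profile",p[318:372:3].round().astype(int))
```

```text
18.0 [ 466.1114 -136.495   232.5405] [ 0.1539 -0.4602  0.498 ]
jaw 19 -113.094
side grip_mid [(0.7, array([370., 163.]))]
side bottle [(0.93, array([346., 270.])), (0.68, array([264., 311.])), (0.62, array([451., 317.]))]
side sample [(0.87, array([413., 261.]))]
side label_roll [(0.56, array([276., 218.])), (0.52, array([413., 260.]))]
side gift_box [(0.63, array([324., 350.]))]
top grip_mid [(0.66, array([429., 326.]))]
top bottle [(0.8, array([265., 169.])), (0.79, array([293., 260.])), (0.7, array([210., 348.]))]
top sample [(0.77, array([295., 342.]))]
top label_roll [(0.74, array([381., 272.])), (0.69, array([412., 203.]))]
top gift_box [(0.67, array([204., 214.]))]
6 jaw left edge 366 profile [215 248 322 395 439 452 454 452 429 353 222 117  86 121 194 250 249 217]
9 jaw left edge 366 profile [208 243 313 387 428 444 447 441 412 329 198 105  83 124 194 235 232 206]
10 jaw left edge 360 profile [210 246 317 391 434 444 412 328 197 104  84 128 215 270 262 222 211 213]
11 jaw left edge 350 profile [212 240 272 259 192 117  85 115 207 309 324 274 227 215 218 217 215 217]
12 jaw left edge 342 profile [208 211 192 147 105  83  98 130 173 201 210 215 213 216 217 210 214 216]
13 jaw left edge 339 profile [205 210 193 146 101  86  99 134 174 205 214 215 214 215 214 214 215 214]
16 jaw left edge 339 profile [210 210 193 148 106  84  98 127 174 202 210 218 217 217 217 214 215 213]
19 jaw left edge 340 profile [190 190 171 131  90  74  86 114 152 183 191 195 195 192 193 196 195 192]
```

View pics/top19.png

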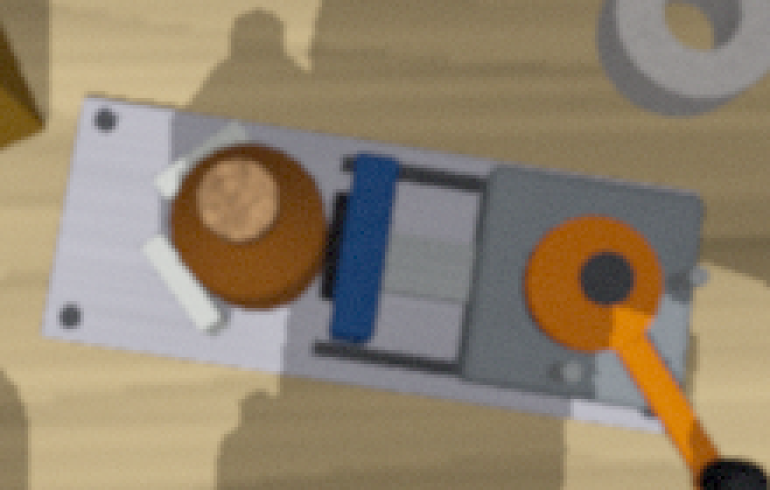

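View pics/side20.png

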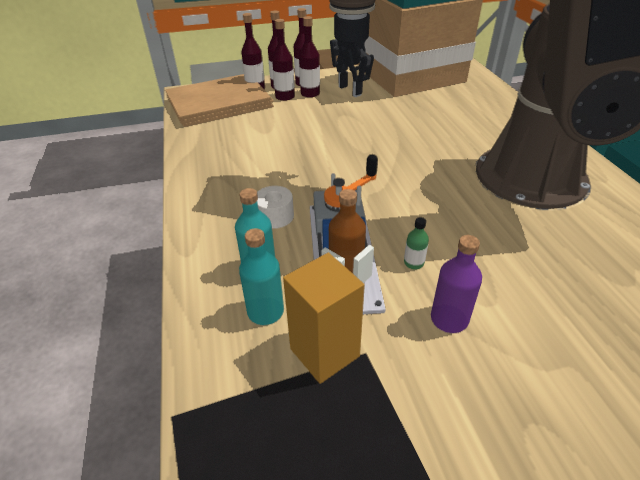

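```bash
echo
```

```text
(no output)
```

View pics/side20c.png

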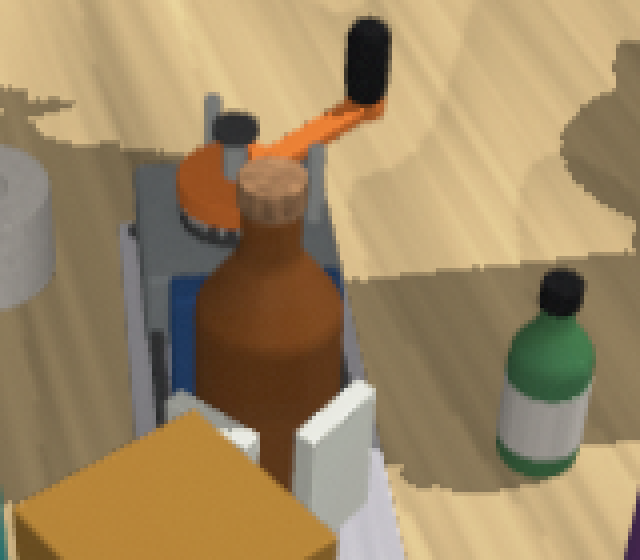

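```bash
python3 -c "
from h import *
jaw(21); print(ctrl.observe()['clock'],ticket.finish_job())"
```

```text
jaw 21 -113.051
the job is handed in; nothing more can be done
18.7 None
```

The amber bottle is clamped and the job is handed in at 18.7 s of the 64 s allowed; no verdict was reported. I wound the jaw home in three strokes, the first two almost to the forward stop (I never pushed against it). I lifted the lever and swung it back three teeth twice, then left it down and let go.

**Jaw home:** at the end the jaw stopped moving (0.03 px) while the resistance on the lever rose from about 3 N to 17 N. The pad looks compressed by about 3 to 3.5 mm, which fits the expected 3 mm.

**Slight doubt:** as I eased the load off, the jaw picture shifted back by about 0.1 to 0.15 px (0.2 to 0.25 mm). After release it stayed put to within 0.04 px. I took this as elastic relaxation or noise and did not wind again.

**Lever:** its grip height stayed the same as when it was engaged, and in the side view it looks dropped into the serrations.

**Surroundings:** the bottle, green sample, label roll and gift box are where they were at the start, within a few pixels. The highest contact force I read was about 21 N, and the gripper is clear of everything.

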